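# Lay out the bonding kit on the layout board

## Task

Lay out the bonding kit on the grey board with the six squares: stand the orange-lidded box in the empty square between the white holder block and the white ferrule rack, square to the board, and stand the eye loupe centrally on its lid, the box being in its place before the loupe goes on. Stand the black-capped jar in the square directly behind the holder block (on the side away from the robot) and the dark glue bottle in the square directly behind the ferrule rack, everything upright and in the middle of its square. Leave the green-lidded box and the yellow roll of tape where they are.

Things in the scene. Friction and masses are not known exactly. Their poses are not given: they have to be found in the camera images.
- layout_board: Fixed light-grey board, 212 (x) x 312 (y) x 7 mm, on the bench, with black lines making two rows of three 100 mm squares. Origin: centre of its underside; x axis to the back row (away from the robot), y axis left along the rows. Square centres in its frame: x = -50 (front row) or +50 mm (back), y = +100, 0, -100 mm. A clear fixed acrylic box, 206 mm high, stands between it and the robot: keep clear of it.
- holder_block: White grooved holder block with two thumb screws on top, 34 (x) x 40 (y) x 26 mm, fixed in the middle of a front-row end square of the board (left or right end, varies). Origin: centre of its underside, at the board's top; axes parallel to the board's.
- ferrule_block: White rack with small white ceramic ferrules standing in it, 36 (x) x 78 (y) x 20 mm, fixed in the middle of the other front-row end square. Origin: centre of its underside, at the board's top; axes parallel to the board's.
- boot_box_mid (a point): Loose closed box with an orange lid and a white body, 50 (x) x 70 (y) x 37 mm, about 50 g; this point is its centre, 18.5 mm above its underside; z up. The lid does not come off; it is the widest part and takes the top 9 mm, the body below is 2 mm narrower.
- paste_jar_mid (a point): Loose round jar with cream body and black cap, 45 mm diameter, 46 mm high, about 70 g; this point is its centre, 23 mm above its underside; z up.
- dark_bottle_mid (a point): Loose dark round glue bottle with an orange nozzle, 82 mm high, about 40 g; body 31 mm diameter up to 50 mm height, nozzle above it up to 17 mm diameter. This point is on its axis 41 mm above its underside; z up.
- eye_loupe_mid (a point): Loose black eye loupe standing on its narrower end, a barrel of at most 39 mm diameter, 32 mm high, about 45 g; this point is its centre, 16 mm above its underside; z up.
- green_box: Bystander: loose box with a green lid, 60 (x) x 85 (y) x 32 mm. Origin: centre of its underside. To be left where it is.
- yellow_tape: Bystander: loose yellow roll of tape lying flat, 72 x 74 x 13 mm. Origin: centre of its underside. To be left where it is.
Mind the look-alikes: they are no part of the job. Leave any pink or turquoise look-alike of the part that bears paste_jar_mid alone. Leave any blue look-alike of the part that bears boot_box_mid alone.

How it is judged:
By the outcome, as a careful person would: the job done as asked, in the order asked, and still so for the second after the job is handed in, with the robot touching nothing.
It also fails if it takes over 112 s, if anything falls off the work surface, if the arm or the gripper's body presses on something with over 40 N, if the wrist force passes 120 N, or if a joint passes its speed limit or range.

## Robot

A 7-joint arm with a two-finger parallel gripper is mounted at the origin on a cart in front of the work surface, level with it; the furniture and walls round the work are solid. World frame = base frame: x ahead of the robot, y to its left, z up, the work surface at z = 0. Lengths are in m, angles in rad, forces in N, time in s.
With the tool pointing down it reaches from about 0.425 to 0.925 m from the base axis. Payload 6.8 kg.
Tool frame: the origin (TCP) lies at the very end of the fingers, on their centre line; the grasp point (between the pads) lies 19 mm behind it; z points along the fingers, y is the line along which they close (so a half turn about z gives the same grasp; the last joint's range is limited). The gripper opens to 85 mm and grips with 20 to 120 N. Pads are 22 mm wide; open, the fingers measure 114 mm over their backs; the gripper's body (76 mm by 85 mm) begins 54 mm behind the grasp point. The pads swing forward as they close: fully open they stand 13 mm farther back than shut.
Start: joints at [-0.108, 0.477, 0.022, 1.555, -0.011, 1.109, -0.083], TCP at [0.675, 0, 0.231] pointing down, gripper open.
Joint ranges: [-2.96, 2.96], [-0.34, 2.1], [-1.41, 1.46], [0.24, 2.44], [-1.37, 4.51], [0.17, 1.92], [-2.96, 2.96]. Speed limits (rad/s): [2.39, 2.39, 3.14, 3.14, 3.14, 3.14, 3.14].

## Interface

Orientations are given as a rotation vector (axis times angle).
In Python, from bench import r gives the robot as it stands.
- The arm moves only by the shell command python3 -m jog 'ROWS' [FORCE]. ROWS is JSON, a list of rows, each an object of numbers: "fingers": the finger opening in m, from 0 to 0.0854; "x", "y", "z": the shift along the tool's x, y, z in m; "rx", "ry", "rz": the turn, a rotation vector about the tool's x, y, z in degrees. In form: [{"fingers": .., "x": .., "y": .., "z": .., "rx": .., "ry": .., "rz": ..}, ...]. A call has 1 to 8 rows; each row shifts and turns the commanded pose from where the row before left it, along the tool's axes as they then stand; what a row does not reach is not made up. A row lasts 1/8 s, in which the tool goes at most 62.5 mm and 10.7 degrees, less where a joint would pass 70% of its speed; a pose out of reach is approached as far as the arm can. A call is refused whole if a number of a shift passes 0.0625 or a number of a turn 10.7, either way. A call with a gripper value outside its range is refused whole. The fingers move at their own pace and stop on an object; FORCE is the grip in N (left out, the last holds). Time passes only in rows, so rows that do not move let the fingers close. It gives the time, the measured TCP pose, the force, the opening and the grip force at its end, in the units of the state.
- r.get_obs(): the state, without advancing time (a new reading comes with each control period).
- r.grab_frame(name): name is "scene" or "side" or "wrist"; returns (picture, depth): 480x640x3 uint8, red, green, blue; 480x640 float32, m along the optical axis (not along the pixel's ray), 0 where there is no reading.
- r.get_calibration(name): a dict with "mtx" (3x3 intrinsics, pixels), "extrinsics" (4x4, takes a point from camera to world coordinates). Camera axes: x right, y down, z forward; pixel columns grow to the right and rows downward; lengths in m; the calibration is good to about 2 mm. The wrist camera is an equidistant fisheye: a pixel r from the principal point sees the ray r / f radians off the axis. A picture is of the moment at which its call begins: read the wrist's pose just before it. get_calibration takes no time and is no camera call; for the wrist camera it gives the pose at the moment of the call.
- r.hand_in(): hands the job in; it is judged then, once.
Trained networks look in the newest picture that a camera, given by its name, has taken for a name from the list of things; names that differ only in an ending like _2 or _b are one class to them, and where a whole thing is asked for, a point or a joint stands for the part that bears it (a point fixed in the world has none). Each returns a list of dicts, best first, with "score" (0 to 1); they miss things now and then, are a little off and sometimes report something else, mostly with a low value. They report only what shows in the picture. A call takes as long as a camera call. They do not tell look-alikes from the thing itself.
- r.search_frame(target, camera): "xyz" ([x, y, z] in m, in world coordinates, good to about 4 mm: the middle of the surface that is visible of it).
- r.landmark_of(target, camera): "xyz" ([x, y, z] in m, in world coordinates, good to about 4 mm: a listed point, or the origin of a listed thing).
The state is a dict: "clock": time; "joints": joint angles; "qvel": joint speeds; "tau": joint torques, N m; "tcp_pos": TCP position; "orientation": TCP orientation; "contact_force": force on the tool from outside, world axes, zero at the start; "moment": the same for the moment, N m; "grip_width": finger opening in m; "gripper_force": force on a finger pad.
Only numpy, scipy, OpenCV 4.12 (cv2) and the standard library are available. Lean on these libraries where they do the work, as an engineer would, in place of code of your own. Each camera call takes 0.05 s, during which the arm holds its last target. There are 200 camera calls.

## Working session

There is one attempt and no reset: what is moved stays moved. The work goes in short steps, Python scripts to look and compute and a shell command to move; the robot and the scene stay as the last step left them, time stands still between calls to the robot, and variables do not carry over. Pictures are saved under pics/ and viewed, at most 14 in all, crops included, and the job is handed in when it is done.

```bash
mkdir -p pics; ls
python3 - <<'E'
from bench import r
import cv2
for c in ("scene","side"):
    im,d=r.grab_frame(c); cv2.imwrite(f"pics/{c}0.png",im[:,:,::-1])
    for t in ("layout_board","holder_block","ferrule_block","boot_box_mid","paste_jar_mid","dark_bottle_mid","eye_loupe_mid","green_box","yellow_tape"):
        print(c,t,[(round(q["score"],2),[round(float(v),4) for v in q["xyz"]]) for q in r.landmark_of(t,c)[:4]])
o=r.get_obs();print(o["clock"],o["tcp_pos"],o["orientation"])
E
```

```text
pics
scene layout_board [(0.89, [0.5749, 0.167, -0.0016]), (0.59, [0.5422, 0.0655, 0.0067])]
scene holder_block [(0.54, [0.5427, 0.0636, 0.0054])]
scene ferrule_block []
scene boot_box_mid [(0.77, [0.4929, -0.1141, 0.0202]), (0.69, [0.3676, -0.132, 0.018])]
scene paste_jar_mid [(0.98, [0.672, -0.3103, 0.0252]), (0.77, [0.6043, -0.3955, 0.0196]), (0.55, [0.6065, -0.2329, 0.0224])]
scene dark_bottle_mid [(0.82, [0.4845, -0.2542, 0.0421])]
scene eye_loupe_mid [(0.76, [0.6113, -0.1256, 0.0135])]
scene green_box [(0.94, [0.7296, -0.1545, 0.0014])]
scene yellow_tape [(0.6, [0.5001, -0.3678, 0.0034])]
side layout_board [(0.78, [0.5763, 0.1714, 0.0035])]
side holder_block [(0.64, [0.5449, 0.0621, 0.0026])]
side ferrule_block [(0.75, [0.5082, 0.2638, 0.0056])]
side boot_box_mid [(0.89, [0.4959, -0.1228, 0.0171]), (0.56, [0.3672, -0.1299, 0.0229])]
side paste_jar_mid [(0.83, [0.6019, -0.3969, 0.0251]), (0.65, [0.6709, -0.3065, 0.0241]), (0.59, [0.602, -0.2403, 0.0251])]
side dark_bottle_mid [(0.46, [0.7364, -0.1567, 0.0032])]
side eye_loupe_mid [(0.79, [0.6098, -0.1186, 0.0199])]
side green_box [(0.77, [0.7359, -0.1535, 0.0012]), (0.17, [0.5007, -0.367, -0.0007])]
side yellow_tape [(0.8, [0.4967, -0.365, 0.0009])]
1.0 [ 6.75000560e-01 -3.38975433e-06  2.31308148e-01] [-2.22147181e+00 -2.22135218e+00 -4.14913505e-05]
```

View pics/scene0.png

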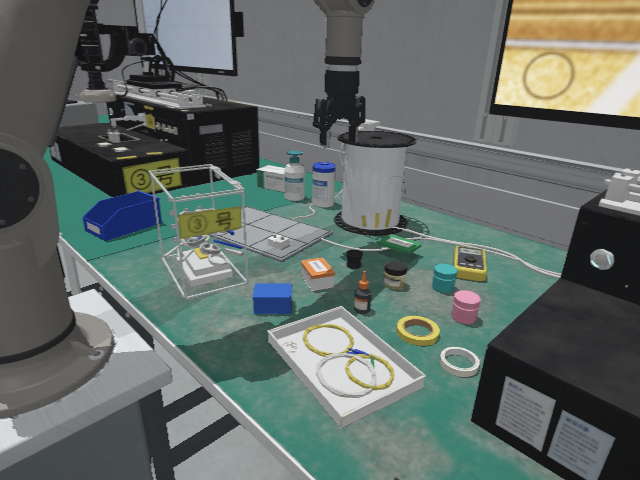

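View pics/side0.png

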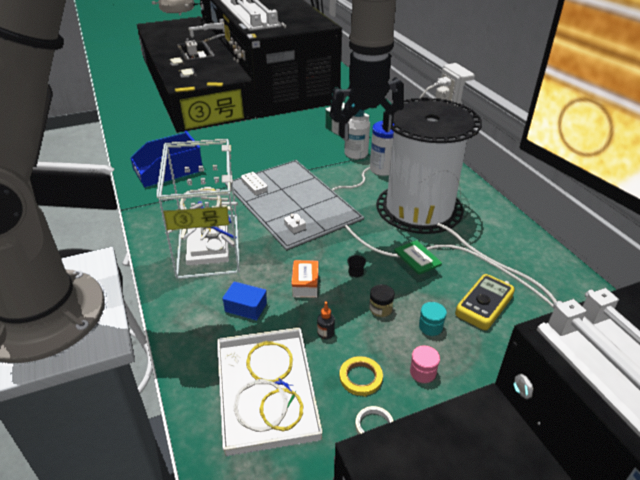

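Both views: board at left centre; black-capped jar is the middle one (side 381,302), with teal (432,318) and pink (425,363) look-alikes. The orange box is at (305,278), bottle (326,320), loupe (356,263) and green part (418,257). The bucket is close behind the board's right side. I'll make a top-down map.

```bash
cat > h.py <<'E'
from bench import r
import numpy as np, cv2
def cloud(c):
    im,d=r.grab_frame(c); k=r.get_calibration(c); K=k["mtx"]; T=np.array(k["extrinsics"])
    v,u=np.nonzero(d>0); z=d[v,u]
    p=np.c_[(u-K[0][2])*z/K[0][0],(v-K[1][2])*z/K[1][1],z]
    return p@T[:3,:3].T+T[:3,3], im[v,u], im, K, T
def ortho(c,z=0.007,x0=.3,x1=.95,y0=-.45,y1=.4,s=700):
    im,d=r.grab_frame(c); k=r.get_calibration(c); K=np.array(k["mtx"]); T=np.linalg.inv(np.array(k["extrinsics"]))
    # image: rows = x decreasing, cols = y decreasing
    xs=np.arange(x1,x0,-1/s); ys=np.arange(y1,y0,-1/s)
    Y,X=np.meshgrid(ys,xs); P=np.stack([X,Y,0*X+z],-1)@T[:3,:3].T+T[:3,3]; P=P@K.T
    return cv2.remap(im,(P[...,0]/P[...,2]).astype(np.float32),(P[...,1]/P[...,2]).astype(np.float32),1)
E
python3 - <<'E'
from h import *
a=ortho("side"); cv2.imwrite("pics/o.png",a[:,:,::-1])
H=np.zeros((455,595,3),np.uint8)
for c in ("side","scene"):
    p,col,*_=cloud(c)
    m=(p[:,0]>.3)&(p[:,0]<.95)&(p[:,1]>-.45)&(p[:,1]<.4)&(p[:,2]<.32)&(p[:,2]>0.004)
    p=p[m]; o=np.argsort(p[:,2]); p=p[o]
    i=((.95-p[:,0])*700).astype(int).clip(0,454); j=((.4-p[:,1])*700).astype(int).clip(0,594)
    h=cv2.applyColorMap((np.clip(p[:,2],0,.25)/.25*255).astype(np.uint8).reshape(-1,1),cv2.COLORMAP_JET)[:,0]
    H[i,j]=h
cv2.imwrite("pics/hm.png",H)
E
```

```text
(no output)
```

View pics/o.png

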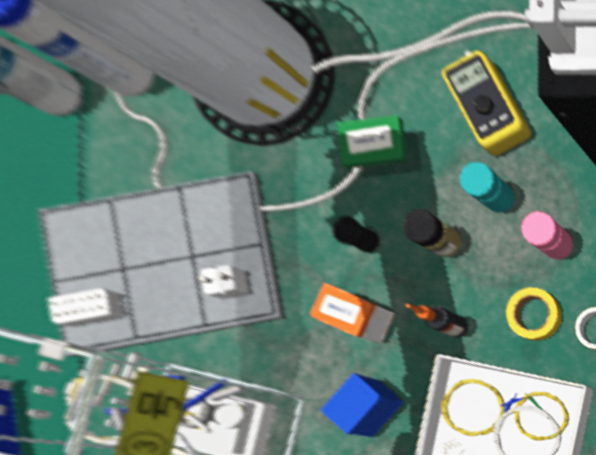

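View pics/hm.png

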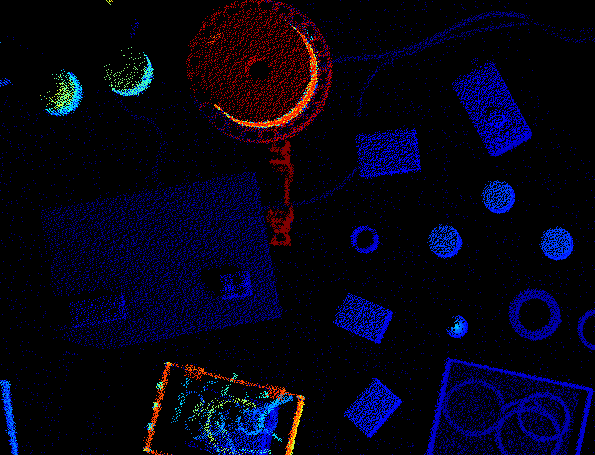

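The ortho shows the board yawed about 10°, with holder block right-front (220,280) and ferrule rack left-front (85,305). The height map shows the acrylic box's back edge from (168,363) to (303,397), and the bucket centred at (258,70) with about 0.1 m radius. Next, precise fits.

```bash
cat > fit.py <<'E'
from h import *
N={"box":(.494,-.118,.05,.03,.045),"jar":(.604,-.237,.035,.038,.055),"bottle":(.4845,-.254,.03,.03,.09),"loupe":(.6105,-.122,.035,.024,.04),
"holder":(.543,.063,.03,.025,.034),"ferr":(.508,.264,.06,.02,.034),"green":(.733,-.154,.06,.025,.045),"board":(.575,.17,.21,.0045,.0105)}
def run(names=N,cams=("side","scene")):
    for c in cams:
        p,col,*_=cloud(c)
        for n in names:
            x,y,R,a,b=N[n]
            m=(np.hypot(p[:,0]-x,p[:,1]-y)<R)&(p[:,2]>a)&(p[:,2]<b)
            q=p[m]
            if len(q)<10: print(c,n,len(q)); continue
            rc=cv2.minAreaRect((q[:,:2]*1000).astype(np.float32)); ci=cv2.minEnclosingCircle((q[:,:2]*1000).astype(np.float32))
            print(c,n,len(q),"rect",np.round(rc[0],1),np.round(rc[1],1),round(rc[2],1),"circ",np.round(ci[0],1),round(ci[1],1),"z95",round(np.percentile(q[:,2],95),4))
E
python3 -c "import fit; fit.run()"
```

```text
side box 674 rect [ 496.1 -117.7] [73.4 49.2] 67.5 circ [ 496.3 -117.8] 43.0 z95 0.0408
side jar 402 rect [ 605.6 -234.5] [44.5 45.5] 36.2 circ [ 605.2 -234.5] 24.1 z95 0.0501
side bottle 311 rect [ 483.2 -254.3] [26.8 30.8] 71.7 circ [ 483.7 -252.7] 15.9 z95 0.0726
side loupe 152 rect [ 608.5 -120.4] [39.9 37.3] 33.7 circ [ 607.5 -120. ] 20.7 z95 0.035
side holder 145 rect [542.1  64.1] [34.8 43.3] 7.6 circ [543.5  64. ] 25.5 z95 0.0319
side ferr 265 rect [506.3 261.3] [36.9 82.6] 11.0 circ [503.6 260.8] 42.1 z95 0.0288
side green 892 rect [ 731.6 -153.9] [63.6 88.1] 5.8 circ [ 731.6 -153.2] 50.9 z95 0.0358
side board 5339 rect [587.5 171. ] [394.5 414.4] 6.3 circ [575.1 170. ] 209.8 z95 0.0102
scene box 460 rect [ 495.7 -118.9] [73.1 50.7] 65.8 circ [ 496.  -119.5] 41.9 z95 0.037
scene jar 245 rect [ 604.8 -236.4] [44.5 44.3] 77.7 circ [ 605.  -236.5] 25.0 z95 0.0466
scene bottle 287 rect [ 480.1 -254.3] [24.7 30.7] 31.8 circ [ 483.  -252.8] 15.9 z95 0.0717
scene loupe 109 rect [ 607.2 -122.7] [38.8 37.7] 3.2 circ [ 609.2 -121.7] 21.4 z95 0.0308
scene holder 32 rect [536.5  62.9] [21.3 35.6] 8.3 circ [543.4  63.9] 18.2 z95 0.032
scene ferr 0
scene green 458 rect [ 730.9 -156.3] [64.  85.2] 6.0 circ [ 730.1 -156.4] 50.6 z95 0.032
scene board 2541 rect [593.7 158.2] [371.7 301.8] 64.2 circ [586.8 143.7] 204.0 z95 0.0072
```

Run:
```python
from h import *
a=ortho("side",x0=.42,x1=.72,y0=-.02,y1=.36,s=2000)[:,:,::-1].copy()
t=np.deg2rad(10.3); c=np.array([.5742,.172]); R=np.array([[np.cos(t),-np.sin(t)],[np.sin(t),np.cos(t)]])
f=lambda x,y:(lambda w:(int((.36-w[1])*2000),int((.72-w[0])*2000)))(c+R@[x,y])
for x in(-.1,0,.1): cv2.line(a,f(x,-.15),f(x,.15),(0,0,255),1)
for y in(-.15,-.05,.05,.15): cv2.line(a,f(-.1,y),f(.1,y),(0,0,255),1)
cv2.imwrite("pics/b.png",a)
for n,q in(("boxT",(-.05,0)),("jarT",(.05,-.1)),("botT",(.05,.1))): print(n,c+R@q)
```

```text
boxT [0.52500575 0.16305989]
jarT [0.64127447 0.08255161]
botT [0.60551403 0.27932861]
```

View pics/b.png

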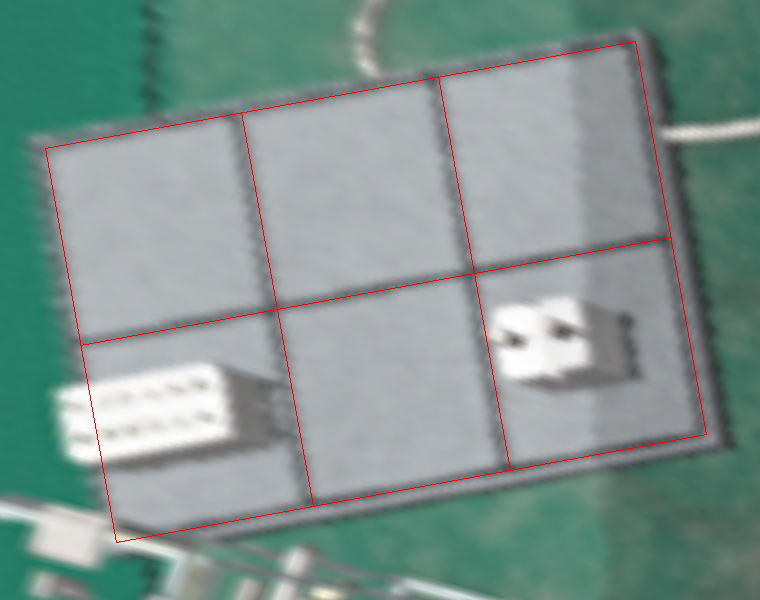

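The red grid overlay matches the board lines to about 2 mm, so board centre (0.574, 0.172) and yaw 10.3° hold. Next I move above the orange box.

```bash
python3 -m jog '[{"fingers":0.085,"x":-0.0295,"y":-0.0448},{"x":-0.0295,"y":-0.0448},{"x":-0.0295,"y":-0.0448},{"x":-0.0295,"y":-0.0448},{"rz":7.8,"z":0.04},{"rz":7.8,"z":0.04},{"rz":7.8,"z":0.03},{"z":0}]' 30
```

```text
validation failed for argument at $[0]...
```

```bash
python3 -m jog '[{"fingers":0.085,"x":-0.0295,"y":-0.0448,"z":0,"rx":0,"ry":0,"rz":0},{"fingers":0.085,"x":-0.0295,"y":-0.0448,"z":0,"rx":0,"ry":0,"rz":0},{"fingers":0.085,"x":-0.0295,"y":-0.0448,"z":0,"rx":0,"ry":0,"rz":0},{"fingers":0.085,"x":-0.0295,"y":-0.0448,"z":0,"rx":0,"ry":0,"rz":0},{"fingers":0.085,"x":0,"y":0,"z":0.04,"rx":0,"ry":0,"rz":7.8},{"fingers":0.085,"x":0,"y":0,"z":0.04,"rx":0,"ry":0,"rz":7.8},{"fingers":0.085,"x":0,"y":0,"z":0.03,"rx":0,"ry":0,"rz":7.8},{"fingers":0.085,"x":0,"y":0,"z":0,"rx":0,"ry":0,"rz":0}]' 30
```

```text
clock: 2.3
tcp_pos: [0.4942, -0.1177, 0.1197]
orientation: [-2.622, -1.725, 0.006]
contact_force: [0.8, -1.0, -0.1]
grip_width: 0.0855
gripper_force: 0.0
```

```bash
cat >> h.py <<'E'
from scipy.spatial.transform import Rotation as Ro
def plan(x,y,z,a=None):
    "tool-frame shift to target; a = wanted closing-axis (tool y) angle in deg, world"
    o=r.get_obs(); R=Ro.from_rotvec(o["orientation"]).as_matrix(); p=np.array(o["tcp_pos"])
    s=R.T@(np.array([x,y,z])-p); yaw=np.degrees(np.arctan2(R[1,1],R[0,1]))
    rz=0 if a is None else (-(a-yaw)+90)%180-90
    print("clock",round(o["clock"],2),"tcp",p.round(4),"tilt",np.round(R[:2,2],3),"yaw",round(yaw,1),"shift",s.round(4),"rz",round(rz,1),"j7",round(o["joints"][6],2),"w",round(o["grip_width"],4))
E
python3 -m jog '[{"fingers":0.085,"x":0,"y":0.0015,"z":0.03,"rx":0,"ry":0,"rz":0},{"fingers":0.085,"x":0,"y":0,"z":0.03,"rx":0,"ry":0,"rz":0},{"fingers":0.085,"x":0,"y":0,"z":0.02,"rx":0,"ry":0,"rz":0},{"fingers":0.085,"x":0,"y":0,"z":0.015,"rx":0,"ry":0,"rz":0},{"fingers":0.085,"x":0,"y":0,"z":0.01,"rx":0,"ry":0,"rz":0},{"fingers":0.085,"x":0,"y":0,"z":0.006,"rx":0,"ry":0,"rz":0},{"fingers":0.04,"x":0,"y":0,"z":0,"rx":0,"ry":0,"rz":0},{"fingers":0.04,"x":0,"y":0,"z":0,"rx":0,"ry":0,"rz":0}]' 30
python3 -m jog '[{"fingers":0.04,"x":0,"y":0,"z":0,"rx":0,"ry":0,"rz":0},{"fingers":0.04,"x":0,"y":0,"z":0,"rx":0,"ry":0,"rz":0},{"fingers":0.04,"x":0,"y":0,"z":0,"rx":0,"ry":0,"rz":0},{"fingers":0.04,"x":0,"y":0,"z":0,"rx":0,"ry":0,"rz":0}]' 30
python3 -c "from h import *;plan(.525,.163,.15,10.3)"
```

```text
clock: 3.3
tcp_pos: [0.4975, -0.1186, 0.0107]
orientation: [2.625, 1.725, 0.001]
contact_force: [-1.5, 0.4, 1.1]
grip_width: 0.0511
gripper_force: 0.4
clock: 3.8
tcp_pos: [0.4976, -0.1187, 0.0109]
orientation: [2.625, 1.724, 0.001]
contact_force: [-0.6, 0.0, 5.6]
grip_width: 0.049
gripper_force: 31.6
clock 3.8 tcp [ 0.4976 -0.1187  0.0109] tilt [ 0.001 -0.   ] yaw -23.4 shift [ 0.2694 -0.0866 -0.1391] rz -33.7 j7 -0.22 w 0.049
```

```bash
python3 -m jog '[{"fingers":0.04,"x":0,"y":0,"z":-0.01,"rx":0,"ry":0,"rz":0},{"fingers":0.04,"x":0,"y":0,"z":-0.02,"rx":0,"ry":0,"rz":0},{"fingers":0.04,"x":0,"y":0,"z":-0.02,"rx":0,"ry":0,"rz":-8.4},{"fingers":0.04,"x":0,"y":0,"z":-0.02,"rx":0,"ry":0,"rz":-8.4},{"fingers":0.04,"x":0,"y":0,"z":-0.02,"rx":0,"ry":0,"rz":-8.4},{"fingers":0.04,"x":0,"y":0,"z":0,"rx":0,"ry":0,"rz":-8.5},{"fingers":0.04,"x":0,"y":0,"z":0,"rx":0,"ry":0,"rz":0}]' 30
python3 -c "from h import *;plan(.525,.163,.1,10.3)"
```

```text
clock: 4.68
tcp_pos: [0.4972, -0.1188, 0.1009]
orientation: [2.015, 2.41, 0.001]
contact_force: [0.1, -0.3, -0.5]
grip_width: 0.0496
gripper_force: 31.4
clock 4.67 tcp [ 0.4972 -0.1188  0.1009] tilt [0.001 0.   ] yaw 10.2 shift [0.2724 0.0773 0.0009] rz -0.1 j7 0.26 w 0.0496
```

```bash
python3 -m jog '[{"fingers":0.04,"x":0.0454,"y":0.0129,"z":0,"rx":0,"ry":0,"rz":0},{"fingers":0.04,"x":0.0454,"y":0.0129,"z":0,"rx":0,"ry":0,"rz":0},{"fingers":0.04,"x":0.0454,"y":0.0129,"z":0,"rx":0,"ry":0,"rz":0},{"fingers":0.04,"x":0.0454,"y":0.0129,"z":0,"rx":0,"ry":0,"rz":0},{"fingers":0.04,"x":0.0454,"y":0.0129,"z":0,"rx":0,"ry":0,"rz":0},{"fingers":0.04,"x":0.0454,"y":0.0129,"z":0,"rx":0,"ry":0,"rz":0},{"fingers":0.04,"x":0,"y":0,"z":0,"rx":0,"ry":0,"rz":0},{"fingers":0.04,"x":0,"y":0,"z":0,"rx":0,"ry":0,"rz":0}]' 30
python3 - <<'E'
from h import *
plan(.525,.163,.019,10.3)
p,*_=cloud("side")
q=p[(np.hypot(p[:,0]-.525,p[:,1]-.163)<.06)&(p[:,2]>.08)&(p[:,2]<.15)]
im,_=r.grab_frame("side");cv2.imwrite("pics/s1.png",cv2.resize(im[100:300,150:420,::-1],None,fx=2.5,fy=2.5))
E
```

```text
clock: 5.68
tcp_pos: [0.5242, 0.1625, 0.0999]
orientation: [-2.015, -2.41, 0.002]
contact_force: [-0.9, -0.2, -0.3]
grip_width: 0.0492
gripper_force: 31.4
clock 5.67 tcp [0.5242 0.1625 0.0999] tilt [-0.001 -0.001] yaw 10.2 shift [0.0004 0.001  0.0809] rz -0.1 j7 -0.3 w 0.0492
```

View pics/s1.png

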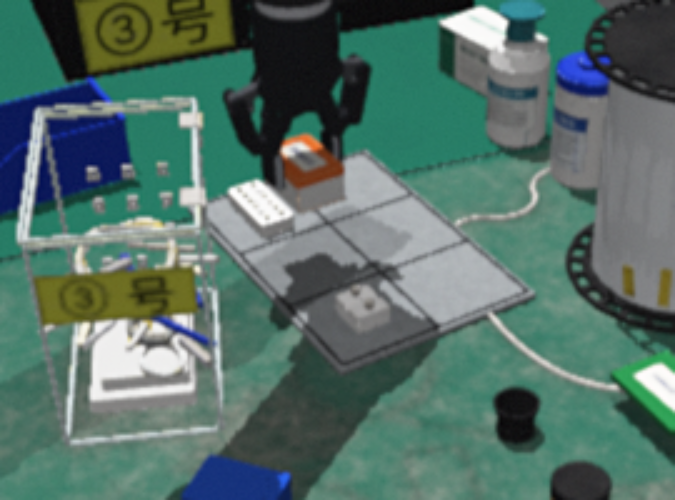

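The box hangs level in the gripper over the board (about 310,175 in the crop), clear of the acrylic box. Lowering.

```bash
python3 -m jog '[{"fingers":0.04,"x":0.0004,"y":0.0008,"z":0.025,"rx":0,"ry":0,"rz":0},{"fingers":0.04,"x":0,"y":0,"z":0.025,"rx":0,"ry":0,"rz":0},{"fingers":0.04,"x":0,"y":0,"z":0.014,"rx":0,"ry":0,"rz":0},{"fingers":0.04,"x":0,"y":0,"z":0.008,"rx":0,"ry":0,"rz":0},{"fingers":0.04,"x":0,"y":0,"z":0.005,"rx":0,"ry":0,"rz":0},{"fingers":0.04,"x":0,"y":0,"z":0.003,"rx":0,"ry":0,"rz":0},{"fingers":0.04,"x":0,"y":0,"z":0.001,"rx":0,"ry":0,"rz":0},{"fingers":0.04,"x":0,"y":0,"z":0,"rx":0,"ry":0,"rz":0}]' 30
python3 -c "from h import *;plan(.525,.163,.018,10.3)"
```

```text
clock: 6.78
tcp_pos: [0.5255, 0.1639, 0.0196]
orientation: [2.013, 2.412, 0.001]
contact_force: [0.3, -0.5, -0.1]
grip_width: 0.0492
gripper_force: 31.4
clock 6.78 tcp [0.5255 0.1639 0.0196] tilt [0. 0.] yaw 10.3 shift [-0.0008 -0.0007  0.0016] rz 0.0 j7 -0.32 w 0.0492
```

```bash
python3 -m jog '[{"fingers":0.04,"x":0,"y":0,"z":0.0012,"rx":0,"ry":0,"rz":0},{"fingers":0.04,"x":0,"y":0,"z":0.0008,"rx":0,"ry":0,"rz":0},{"fingers":0.052,"x":0,"y":0,"z":0,"rx":0,"ry":0,"rz":0},{"fingers":0.056,"x":0,"y":0,"z":0,"rx":0,"ry":0,"rz":0},{"fingers":0.064,"x":0,"y":0,"z":0,"rx":0,"ry":0,"rz":0},{"fingers":0.075,"x":0,"y":0,"z":0,"rx":0,"ry":0,"rz":0},{"fingers":0.075,"x":0,"y":0,"z":0,"rx":0,"ry":0,"rz":0}]' 30
python3 -m jog '[{"fingers":0.075,"x":0,"y":0,"z":-0.015,"rx":0,"ry":0,"rz":0},{"fingers":0.08,"x":0,"y":0,"z":-0.04,"rx":0,"ry":0,"rz":0},{"fingers":0.085,"x":0,"y":0,"z":-0.05,"rx":0,"ry":0,"rz":0},{"fingers":0.085,"x":0,"y":0,"z":-0.03,"rx":0,"ry":0,"rz":0}]' 30
python3 -c "from h import *;plan(.6085,-.121,.15,0)"
```

```text
clock: 7.65
tcp_pos: [0.5254, 0.1638, 0.0173]
orientation: [-2.013, -2.412, 0.0]
contact_force: [-0.6, -0.6, -0.0]
grip_width: 0.075
gripper_force: 0.0
clock: 8.15
tcp_pos: [0.5263, 0.1642, 0.1559]
orientation: [2.012, 2.41, 0.005]
contact_force: [0.5, -0.6, -1.6]
grip_width: 0.0851
gripper_force: 0.0
clock 8.15 tcp [0.5263 0.1642 0.1559] tilt [0.004 0.001] yaw 10.3 shift [-0.2953  0.0299  0.0058] rz 10.3 j7 -0.29 w 0.0851
```

```bash
python3 -m jog '[{"fingers":0.085,"x":-0.0591,"y":0.006,"z":0,"rx":0,"ry":0,"rz":0},{"fingers":0.085,"x":-0.0591,"y":0.006,"z":0,"rx":0,"ry":0,"rz":0},{"fingers":0.085,"x":-0.0591,"y":0.006,"z":0,"rx":0,"ry":0,"rz":0},{"fingers":0.085,"x":-0.0591,"y":0.006,"z":0,"rx":0,"ry":0,"rz":0},{"fingers":0.085,"x":-0.0591,"y":0.006,"z":0,"rx":0,"ry":0,"rz":0},{"fingers":0.085,"x":0,"y":0,"z":0.02,"rx":0,"ry":0,"rz":0},{"fingers":0.085,"x":0,"y":0,"z":0.02,"rx":0,"ry":0,"rz":0},{"fingers":0.085,"x":0,"y":0,"z":0,"rx":0,"ry":0,"rz":0}]' 25
python3 - <<'E'
from h import *
plan(.6085,-.121,.005,10.3)
import fit
fit.N["box"]=(.525,.163,.06,.037,.055)
fit.run(["box","loupe"])
im,_=r.grab_frame("wrist");cv2.imwrite("pics/w1.png",im[:,:,::-1])
E
```

```text
clock: 9.15
tcp_pos: [0.6066, -0.1215, 0.1118]
orientation: [-2.012, -2.41, 0.002]
contact_force: [-0.1, -0.4, 0.3]
grip_width: 0.0845
gripper_force: 0.0
clock 9.15 tcp [ 0.6066 -0.1215  0.1118] tilt [-0.002  0.001] yaw 10.3 shift [0.     0.0022 0.1068] rz -0.0 j7 0.26 w 0.0845
side box 435 rect [525.3 162.8] [52.  75.1] 10.1 circ [524.1 162.7] 41.8 z95 0.048
side loupe 156 rect [ 607.3 -121. ] [38.4 36.8] 64.8 circ [ 607.8 -120.7] 20.5 z95 0.0348
scene box 174 rect [526.8 159.4] [51.1 67.8] 8.8 circ [525.6 157.7] 37.8 z95 0.0436
scene loupe 107 rect [ 607.9 -123. ] [39. 37.] 23.2 circ [ 607.3 -121.3] 20.7 z95 0.0317
```

View pics/w1.png

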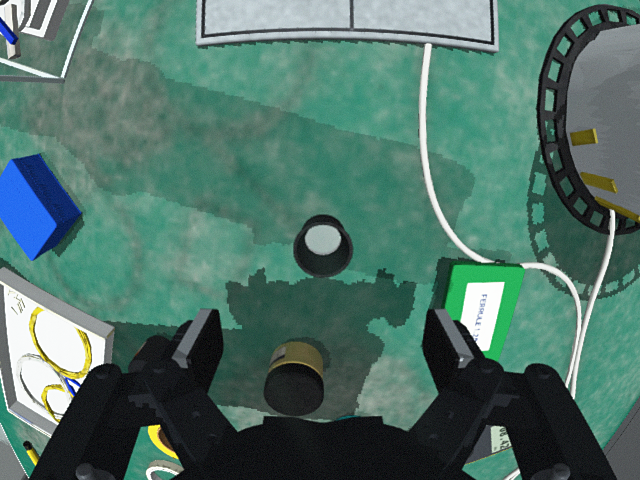

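The wrist view shows the upright loupe (323,245) midway between the fingers, with the green box clear on the right (485,300). Descending to grasp.

```bash
python3 -m jog '[{"fingers":0.085,"x":0.0005,"y":0.0012,"z":0.03,"rx":0,"ry":0,"rz":0},{"fingers":0.08,"x":0,"y":0,"z":0.03,"rx":0,"ry":0,"rz":0},{"fingers":0.08,"x":0,"y":0,"z":0.025,"rx":0,"ry":0,"rz":0},{"fingers":0.08,"x":0,"y":0,"z":0.012,"rx":0,"ry":0,"rz":0},{"fingers":0.07,"x":0,"y":0,"z":0.008,"rx":0,"ry":0,"rz":0},{"fingers":0.055,"x":0,"y":0,"z":0.001,"rx":0,"ry":0,"rz":0},{"fingers":0.045,"x":0,"y":0,"z":0,"rx":0,"ry":0,"rz":0},{"fingers":0.03,"x":0,"y":0,"z":0,"rx":0,"ry":0,"rz":0}]' 25
python3 -m jog '[{"fingers":0.03,"x":0,"y":0,"z":0,"rx":0,"ry":0,"rz":0},{"fingers":0.03,"x":0,"y":0,"z":0,"rx":0,"ry":0,"rz":0},{"fingers":0.03,"x":0,"y":0,"z":0,"rx":0,"ry":0,"rz":0}]' 25
```

```text
clock: 10.3
tcp_pos: [0.6095, -0.121, 0.0073]
orientation: [2.012, 2.411, 0.001]
contact_force: [-1.3, -0.4, 3.8]
grip_width: 0.0365
gripper_force: 24.7
clock: 10.68
tcp_pos: [0.6095, -0.121, 0.0073]
orientation: [2.012, 2.411, 0.001]
contact_force: [-0.9, -0.1, 6.9]
grip_width: 0.0362
gripper_force: 24.8
```

```bash
python3 -m jog '[{"fingers":0.03,"x":0,"y":0,"z":-0.01,"rx":0,"ry":0,"rz":0},{"fingers":0.03,"x":0,"y":0,"z":-0.025,"rx":0,"ry":0,"rz":0},{"fingers":0.03,"x":0,"y":0,"z":-0.03,"rx":0,"ry":0,"rz":0},{"fingers":0.03,"x":0,"y":0,"z":-0.03,"rx":0,"ry":0,"rz":0},{"fingers":0.03,"x":0,"y":0,"z":-0.02,"rx":0,"ry":0,"rz":0},{"fingers":0.03,"x":0,"y":0,"z":0,"rx":0,"ry":0,"rz":0}]' 25
python3 - <<'E'
from h import *
plan(.525,.163,.12,10.3)
im,_=r.grab_frame("wrist");cv2.imwrite("pics/w2.png",im[150:450,100:540,::-1])
E
```

```text
clock: 11.42
tcp_pos: [0.61, -0.1211, 0.1233]
orientation: [2.011, 2.409, 0.003]
contact_force: [0.9, -0.1, -1.2]
grip_width: 0.0364
gripper_force: 25.1
clock 11.43 tcp [ 0.61   -0.1211  0.1233] tilt [ 0.004 -0.   ] yaw 10.3 shift [ 0.2947 -0.0329  0.0028] rz -0.0 j7 0.26 w 0.0364
```

View pics/w2.png

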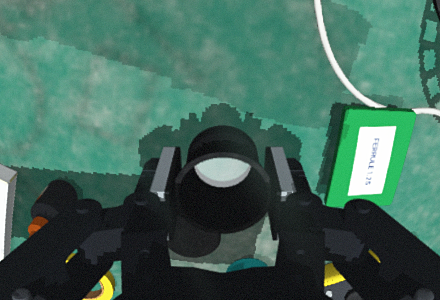

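The loupe is held upright and centred between the pads (crop 222,185). Carrying it over the box.

```bash
python3 -m jog '[{"fingers":0.03,"x":0.0491,"y":-0.0055,"z":0,"rx":0,"ry":0,"rz":0},{"fingers":0.03,"x":0.0491,"y":-0.0055,"z":0,"rx":0,"ry":0,"rz":0},{"fingers":0.03,"x":0.0491,"y":-0.0055,"z":0,"rx":0,"ry":0,"rz":0},{"fingers":0.03,"x":0.0491,"y":-0.0055,"z":0,"rx":0,"ry":0,"rz":0},{"fingers":0.03,"x":0.0491,"y":-0.0055,"z":0,"rx":0,"ry":0,"rz":0},{"fingers":0.03,"x":0.0491,"y":-0.0055,"z":0,"rx":0,"ry":0,"rz":0},{"fingers":0.03,"x":0,"y":0,"z":0,"rx":0,"ry":0,"rz":0},{"fingers":0.03,"x":0,"y":0,"z":0,"rx":0,"ry":0,"rz":0}]' 25
python3 - <<'E'
from h import *
plan(.525,.163,.0525,10.3)
im,_=r.grab_frame("side");cv2.imwrite("pics/s2.png",cv2.resize(im[120:240,200:360,::-1],None,fx=4,fy=4))
im,_=r.grab_frame("wrist");cv2.imwrite("pics/w3.png",im[:,:,::-1])
E
```

```text
clock: 12.48
tcp_pos: [0.5231, 0.1624, 0.1203]
orientation: [-2.012, -2.412, 0.003]
contact_force: [0.2, -0.0, -1.3]
grip_width: 0.0365
gripper_force: 25.2
clock 12.47 tcp [0.5231 0.1624 0.1203] tilt [-0.002 -0.001] yaw 10.3 shift [0.0003 0.0021 0.0678] rz 0.0 j7 -0.28 w 0.0365
```

View pics/s2.png

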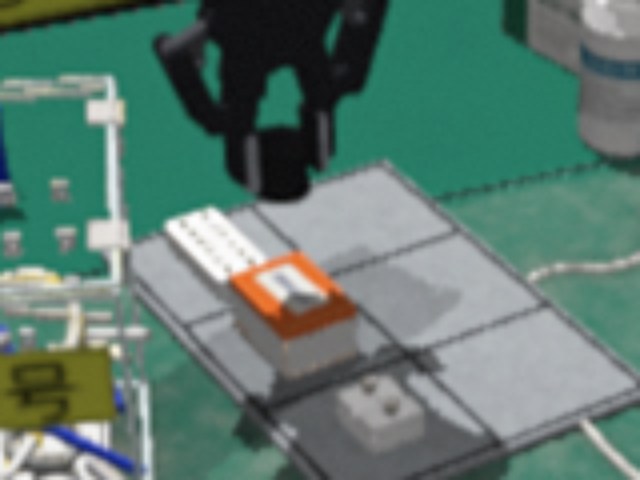

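The box (295,310) sits square in its square and the loupe (283,165) is held upright above it. Lowering.

```bash
python3 -m jog '[{"fingers":0.03,"x":0.0003,"y":0.001,"z":0.025,"rx":0,"ry":0,"rz":0},{"fingers":0.03,"x":0,"y":0,"z":0.02,"rx":0,"ry":0,"rz":0},{"fingers":0.03,"x":0,"y":0,"z":0.012,"rx":0,"ry":0,"rz":0},{"fingers":0.03,"x":0,"y":0,"z":0.006,"rx":0,"ry":0,"rz":0},{"fingers":0.03,"x":0,"y":0,"z":0.003,"rx":0,"ry":0,"rz":0},{"fingers":0.03,"x":0,"y":0,"z":0,"rx":0,"ry":0,"rz":0},{"fingers":0.03,"x":0,"y":0,"z":0,"rx":0,"ry":0,"rz":0}]' 25
python3 -c "from h import *;plan(.525,.163,.0513,10.3)"
```

```text
clock: 13.45
tcp_pos: [0.5249, 0.1637, 0.0558]
orientation: [2.013, 2.412, 0.001]
contact_force: [0.4, -0.9, -0.2]
grip_width: 0.0364
gripper_force: 25.2
clock 13.45 tcp [0.5249 0.1637 0.0558] tilt [0.001 0.   ] yaw 10.3 shift [-0.0007 -0.0001  0.0045] rz -0.0 j7 -0.3 w 0.0364
```

```bash
python3 -m jog '[{"fingers":0.03,"x":0,"y":0,"z":0.002,"rx":0,"ry":0,"rz":0},{"fingers":0.03,"x":0,"y":0,"z":0.001,"rx":0,"ry":0,"rz":0},{"fingers":0.03,"x":0,"y":0,"z":0.001,"rx":0,"ry":0,"rz":0},{"fingers":0.03,"x":0,"y":0,"z":0,"rx":0,"ry":0,"rz":0}]' 25
```

```text
clock: 13.95
tcp_pos: [0.5246, 0.1636, 0.0512]
orientation: [-2.013, -2.412, 0.0]
contact_force: [-0.1, 0.3, -0.5]
grip_width: 0.0366
gripper_force: 25.2
```

```bash
python3 -m jog '[{"fingers":0.03,"x":0,"y":0,"z":0.0008,"rx":0,"ry":0,"rz":0},{"fingers":0.03,"x":0,"y":0,"z":0,"rx":0,"ry":0,"rz":0}]' 25
```

```text
clock: 14.2
tcp_pos: [0.5246, 0.1636, 0.0511]
orientation: [2.013, 2.412, 0.0]
contact_force: [-2.7, -1.9, 6.2]
grip_width: 0.0366
gripper_force: 25.5
```

Contact. Release slowly, then retreat straight up.

```bash
python3 -m jog '[{"fingers":0.038,"x":0,"y":0,"z":0,"rx":0,"ry":0,"rz":0},{"fingers":0.042,"x":0,"y":0,"z":0,"rx":0,"ry":0,"rz":0},{"fingers":0.05,"x":0,"y":0,"z":0,"rx":0,"ry":0,"rz":0},{"fingers":0.06,"x":0,"y":0,"z":0,"rx":0,"ry":0,"rz":0},{"fingers":0.065,"x":0,"y":0,"z":0,"rx":0,"ry":0,"rz":0},{"fingers":0.065,"x":0,"y":0,"z":-0.02,"rx":0,"ry":0,"rz":0},{"fingers":0.07,"x":0,"y":0,"z":-0.04,"rx":0,"ry":0,"rz":0},{"fingers":0.085,"x":0,"y":0,"z":-0.05,"rx":0,"ry":0,"rz":0}]' 25
python3 - <<'E'
from h import *
plan(.605,-.2355,.15,-20)
import fit
fit.N["box"]=(.525,.163,.06,.037,.06);fit.N["loupe"]=(.525,.163,.05,.062,.09)
fit.run(["box","loupe","jar"])
E
```

```text
clock: 15.2
tcp_pos: [0.5238, 0.1633, 0.1609]
orientation: [-2.012, -2.411, 0.003]
contact_force: [0.8, 0.5, -0.1]
grip_width: 0.0839
gripper_force: 0.0
clock 15.2 tcp [0.5238 0.1633 0.1609] tilt [-0.002 -0.001] yaw 10.3 shift [-0.4069  0.0086  0.011 ] rz 30.3 j7 -0.27 w 0.0839
side box 363 rect [525.9 162.6] [53.5 73.4] 8.4 circ [522.1 162.4] 42.0 z95 0.0569
side loupe 171 rect [524.6 165.4] [42.  35.1] 71.6 circ [524.7 165.2] 21.4 z95 0.0785
side jar 407 rect [ 606.  -234.7] [45.2 44.6] 51.3 circ [ 607.4 -234.3] 24.3 z95 0.0502
scene box 187 rect [527.8 147.5] [51.  44.7] 5.2 circ [527.4 147. ] 30.1 z95 0.0572
scene loupe 88 rect [527.1 161.5] [41.  29.8] 54.2 circ [526.7 161.1] 21.1 z95 0.074
scene jar 247 rect [ 603.5 -235.9] [45.3 44.3] 71.8 circ [ 604.9 -235.1] 24.1 z95 0.0468
```

```bash
python3 -m jog '[{"fingers":0.085,"x":-0.0581,"y":0.0012,"z":0,"rx":0,"ry":0,"rz":0},{"fingers":0.085,"x":-0.0581,"y":0.0012,"z":0,"rx":0,"ry":0,"rz":0},{"fingers":0.085,"x":-0.0581,"y":0.0012,"z":0,"rx":0,"ry":0,"rz":0},{"fingers":0.085,"x":-0.0581,"y":0.0012,"z":0,"rx":0,"ry":0,"rz":0},{"fingers":0.085,"x":-0.0581,"y":0.0012,"z":0,"rx":0,"ry":0,"rz":0},{"fingers":0.085,"x":-0.0581,"y":0.0012,"z":0.02,"rx":0,"ry":0,"rz":0},{"fingers":0.085,"x":-0.0581,"y":0.0012,"z":0.02,"rx":0,"ry":0,"rz":0},{"fingers":0.085,"x":0,"y":0,"z":0.01,"rx":0,"ry":0,"rz":0}]' 30
python3 -c "from h import *;plan(.6052,-.235,.01,10.3)"
```

```text
clock: 16.3
tcp_pos: [0.6038, -0.2419, 0.1086]
orientation: [2.023, 2.403, -0.006]
contact_force: [-1.1, 0.0, 0.1]
grip_width: 0.0847
gripper_force: 0.0
clock 16.3 tcp [ 0.6038 -0.2419  0.1086] tilt [-0.002 -0.003] yaw 9.8 shift [0.0069 0.0028 0.0985] rz -0.5 j7 0.47 w 0.0847
```

```bash
python3 -m jog '[{"fingers":0.085,"x":0,"y":0,"z":0,"rx":0,"ry":0,"rz":0},{"fingers":0.085,"x":0,"y":0,"z":0,"rx":0,"ry":0,"rz":0}]' 30
python3 -c "from h import *;plan(.6052,-.235,.01,10.3)"
```

```text
clock: 16.55
tcp_pos: [0.6061, -0.2329, 0.1108]
orientation: [-2.01, -2.414, -0.002]
contact_force: [-0.1, -0.2, -0.3]
grip_width: 0.0849
gripper_force: 0.0
clock 16.55 tcp [ 0.6061 -0.2329  0.1108] tilt [0.    0.001] yaw 10.5 shift [-0.002  -0.0013  0.1008] rz 0.2 j7 0.47 w 0.0849
```

```bash
python3 -m jog '[{"fingers":0.085,"x":-0.0018,"y":-0.001,"z":0.03,"rx":0,"ry":0,"rz":0},{"fingers":0.085,"x":0,"y":0,"z":0.03,"rx":0,"ry":0,"rz":0},{"fingers":0.085,"x":0,"y":0,"z":0.022,"rx":0,"ry":0,"rz":0},{"fingers":0.085,"x":0,"y":0,"z":0.012,"rx":0,"ry":0,"rz":0},{"fingers":0.085,"x":0,"y":0,"z":0.006,"rx":0,"ry":0,"rz":0},{"fingers":0.06,"x":0,"y":0,"z":0,"rx":0,"ry":0,"rz":0},{"fingers":0.04,"x":0,"y":0,"z":0,"rx":0,"ry":0,"rz":0},{"fingers":0.035,"x":0,"y":0,"z":0,"rx":0,"ry":0,"rz":0}]' 30
python3 -m jog '[{"fingers":0.035,"x":0,"y":0,"z":0,"rx":0,"ry":0,"rz":0},{"fingers":0.035,"x":0,"y":0,"z":0,"rx":0,"ry":0,"rz":0},{"fingers":0.035,"x":0,"y":0,"z":0,"rx":0,"ry":0,"rz":0}]' 30
python3 -m jog '[{"fingers":0.035,"x":0,"y":0,"z":-0.01,"rx":0,"ry":0,"rz":0},{"fingers":0.035,"x":0,"y":0,"z":-0.025,"rx":0,"ry":0,"rz":0},{"fingers":0.035,"x":0,"y":0,"z":-0.03,"rx":0,"ry":0,"rz":0},{"fingers":0.035,"x":0,"y":0,"z":-0.03,"rx":0,"ry":0,"rz":0},{"fingers":0.035,"x":0,"y":0,"z":-0.015,"rx":0,"ry":0,"rz":0},{"fingers":0.035,"x":0,"y":0,"z":0,"rx":0,"ry":0,"rz":0},{"fingers":0.035,"x":0,"y":0,"z":0,"rx":0,"ry":0,"rz":0}]' 30
python3 -c "from h import *;plan(.6413,.0826,.12,10.3)"
```

```text
clock: 17.55
tcp_pos: [0.6056, -0.2373, 0.0116]
orientation: [2.012, 2.411, 0.001]
contact_force: [-1.6, 0.5, 3.9]
grip_width: 0.045
gripper_force: 30.3
clock: 17.92
tcp_pos: [0.6056, -0.2373, 0.0116]
orientation: [2.012, 2.411, 0.001]
contact_force: [-1.9, 0.7, 6.3]
grip_width: 0.0444
gripper_force: 30.4
clock: 18.8
tcp_pos: [0.6041, -0.2367, 0.1192]
orientation: [-2.012, -2.41, 0.001]
contact_force: [-0.3, 0.2, -1.1]
grip_width: 0.0446
gripper_force: 30.7
clock 18.8 tcp [ 0.6041 -0.2367  0.1192] tilt [-0.002  0.001] yaw 10.3 shift [ 0.3075  0.0938 -0.0006] rz 0.0 j7 0.47 w 0.0446
```

```bash
python3 -m jog '[{"fingers":0.035,"x":0.051,"y":0.0156,"z":0,"rx":0,"ry":0,"rz":0},{"fingers":0.035,"x":0.051,"y":0.0156,"z":0,"rx":0,"ry":0,"rz":0},{"fingers":0.035,"x":0.051,"y":0.0156,"z":0,"rx":0,"ry":0,"rz":0},{"fingers":0.035,"x":0.051,"y":0.0156,"z":0,"rx":0,"ry":0,"rz":0},{"fingers":0.035,"x":0.051,"y":0.0156,"z":0,"rx":0,"ry":0,"rz":0},{"fingers":0.035,"x":0.051,"y":0.0156,"z":0,"rx":0,"ry":0,"rz":0},{"fingers":0.035,"x":0,"y":0,"z":0,"rx":0,"ry":0,"rz":0},{"fingers":0.035,"x":0,"y":0,"z":0,"rx":0,"ry":0,"rz":0}]' 30
python3 -c "from h import *;plan(.6415,.0816,.0196,10.3)"
```

```text
clock: 19.8
tcp_pos: [0.6415, 0.0802, 0.1191]
orientation: [-2.012, -2.412, 0.004]
contact_force: [0.1, -0.6, -1.4]
grip_width: 0.0443
gripper_force: 30.7
clock 19.8 tcp [0.6415 0.0802 0.1191] tilt [-0.002 -0.001] yaw 10.3 shift [0.0014 0.0005 0.0995] rz 0.0 j7 -0.04 w 0.0443
```

```bash
python3 -m jog '[{"fingers":0.035,"x":0.001,"y":0,"z":0.03,"rx":0,"ry":0,"rz":0},{"fingers":0.035,"x":0,"y":0,"z":0.03,"rx":0,"ry":0,"rz":0},{"fingers":0.035,"x":0,"y":0,"z":0.02,"rx":0,"ry":0,"rz":0},{"fingers":0.035,"x":0,"y":0,"z":0.01,"rx":0,"ry":0,"rz":0},{"fingers":0.035,"x":0,"y":0,"z":0.006,"rx":0,"ry":0,"rz":0},{"fingers":0.035,"x":0,"y":0,"z":0,"rx":0,"ry":0,"rz":0},{"fingers":0.035,"x":0,"y":0,"z":0,"rx":0,"ry":0,"rz":0}]' 30
python3 -c "from h import *;plan(.6415,.0816,.0186,10.3)"
```

```text
clock: 20.68
tcp_pos: [0.6428, 0.0819, 0.0254]
orientation: [2.012, 2.411, 0.002]
contact_force: [-0.6, 0.2, -0.5]
grip_width: 0.0442
gripper_force: 30.8
clock 20.68 tcp [0.6428 0.0819 0.0254] tilt [0.001 0.   ] yaw 10.3 shift [-0.     -0.0013  0.0068] rz -0.0 j7 -0.05 w 0.0442
```

```bash
python3 -m jog '[{"fingers":0.035,"x":0,"y":-0.001,"z":0.003,"rx":0,"ry":0,"rz":0},{"fingers":0.035,"x":0,"y":0,"z":0.002,"rx":0,"ry":0,"rz":0},{"fingers":0.035,"x":0,"y":0,"z":0.001,"rx":0,"ry":0,"rz":0},{"fingers":0.035,"x":0,"y":0,"z":0.001,"rx":0,"ry":0,"rz":0},{"fingers":0.035,"x":0,"y":0,"z":0,"rx":0,"ry":0,"rz":0}]' 30
```

```text
clock: 21.3
tcp_pos: [0.6411, 0.0816, 0.0186]
orientation: [-2.013, -2.412, 0.0]
contact_force: [-2.9, -0.5, 8.3]
grip_width: 0.0447
gripper_force: 31.4
```

```bash
python3 -m jog '[{"fingers":0.047,"x":0,"y":0,"z":0,"rx":0,"ry":0,"rz":0},{"fingers":0.052,"x":0,"y":0,"z":0,"rx":0,"ry":0,"rz":0},{"fingers":0.06,"x":0,"y":0,"z":0,"rx":0,"ry":0,"rz":0},{"fingers":0.07,"x":0,"y":0,"z":0,"rx":0,"ry":0,"rz":0},{"fingers":0.07,"x":0,"y":0,"z":-0.02,"rx":0,"ry":0,"rz":0},{"fingers":0.08,"x":0,"y":0,"z":-0.05,"rx":0,"ry":0,"rz":0},{"fingers":0.085,"x":0,"y":0,"z":-0.05,"rx":0,"ry":0,"rz":0},{"fingers":0.085,"x":0,"y":0,"z":-0.04,"rx":0,"ry":0,"rz":0}]' 30
python3 - <<'E'
from h import *
import fit
plan(.4835,-.253,.16,10.3)
fit.N["jar"]=(.6413,.0826,.035,.045,.062)
fit.run(["jar","bottle"])
fit.N["bottle"]=(.4835,-.253,.03,.055,.09)
fit.run(["bottle"])
E
```

```text
clock: 22.3
tcp_pos: [0.6418, 0.0816, 0.1815]
orientation: [2.012, 2.41, 0.004]
contact_force: [0.8, 0.5, 0.4]
grip_width: 0.0848
gripper_force: 0.0
clock 22.3 tcp [0.6418 0.0816 0.1815] tilt [0.003 0.001] yaw 10.3 shift [-0.301  -0.2156  0.0207] rz -0.0 j7 -0.04 w 0.0848
side jar 229 rect [640.   82.7] [46.  41.6] 67.1 circ [639.8  83.4] 23.7 z95 0.0574
side bottle 311 rect [ 483.4 -254. ] [28.  30.6] 74.2 circ [ 484.5 -252.4] 16.2 z95 0.0737
scene jar 127 rect [639.1  79.7] [42.2 44.6] 58.6 circ [641.   80.7] 24.6 z95 0.0533
scene bottle 283 rect [ 480.1 -254.5] [23.6 30.5] 34.4 circ [ 481.2 -253.2] 15.7 z95 0.0714
side bottle 95 rect [ 483.  -251.7] [15.6 16.1] 23.9 circ [ 483.5 -251.7] 8.6 z95 0.0791
scene bottle 83 rect [ 481.3 -254.4] [12.4 14.7] 41.8 circ [ 482.7 -253.3] 8.6 z95 0.0776
```

```bash
python3 -m jog '[{"fingers":0.085,"x":-0.043,"y":-0.0308,"z":0,"rx":0,"ry":0,"rz":0},{"fingers":0.085,"x":-0.043,"y":-0.0308,"z":0,"rx":0,"ry":0,"rz":0},{"fingers":0.085,"x":-0.043,"y":-0.0308,"z":0,"rx":0,"ry":0,"rz":0},{"fingers":0.085,"x":-0.043,"y":-0.0308,"z":0,"rx":0,"ry":0,"rz":0},{"fingers":0.085,"x":-0.043,"y":-0.0308,"z":0,"rx":0,"ry":0,"rz":0},{"fingers":0.085,"x":-0.043,"y":-0.0308,"z":0,"rx":0,"ry":0,"rz":0},{"fingers":0.085,"x":-0.043,"y":-0.0308,"z":0,"rx":0,"ry":0,"rz":0},{"fingers":0.06,"x":0,"y":0,"z":0,"rx":0,"ry":0,"rz":0}]' 25
python3 -m jog '[{"fingers":0.06,"x":0,"y":0,"z":0,"rx":0,"ry":0,"rz":-10},{"fingers":0.06,"x":0,"y":0,"z":0,"rx":0,"ry":0,"rz":-10},{"fingers":0.06,"x":0,"y":0,"z":0,"rx":0,"ry":0,"rz":-10},{"fingers":0.06,"x":0,"y":0,"z":0,"rx":0,"ry":0,"rz":-10},{"fingers":0.06,"x":0,"y":0,"z":0,"rx":0,"ry":0,"rz":-10},{"fingers":0.06,"x":0,"y":0,"z":0,"rx":0,"ry":0,"rz":-10},{"fingers":0.06,"x":0,"y":0,"z":0,"rx":0,"ry":0,"rz":-10},{"fingers":0.06,"x":0,"y":0,"z":0,"rx":0,"ry":0,"rz":-10}]' 25
python3 -m jog '[{"fingers":0.06,"x":0,"y":0,"z":0,"rx":0,"ry":0,"rz":0},{"fingers":0.06,"x":0,"y":0,"z":0,"rx":0,"ry":0,"rz":0}]' 25
python3 - <<'E'
from h import *
plan(.4835,-.253,.12,90.3)
im,_=r.grab_frame("wrist");cv2.imwrite("pics/w4.png",im[:,:,::-1])
E
```

```text
clock: 23.5
tcp_pos: [0.4791, -0.2576, 0.1766]
orientation: [-2.022, -2.402, 0.005]
contact_force: [0.1, 0.2, -0.3]
grip_width: 0.0692
gripper_force: 0.0
clock: 24.5
tcp_pos: [0.4826, -0.2517, 0.1766]
orientation: [0.019, -3.14, -0.002]
contact_force: [0.1, -0.4, -0.2]
grip_width: 0.0601
gripper_force: 0.0
clock: 24.75
tcp_pos: [0.4827, -0.2526, 0.1771]
orientation: [0.004, -3.141, -0.001]
contact_force: [-0.1, -0.5, -0.4]
grip_width: 0.06
gripper_force: 0.0
clock 24.75 tcp [ 0.4827 -0.2526  0.1771] tilt [-0.001  0.001] yaw 90.1 shift [-0.0008 -0.0005  0.0571] rz -0.2 j7 1.87 w 0.06
```

View pics/w4.png

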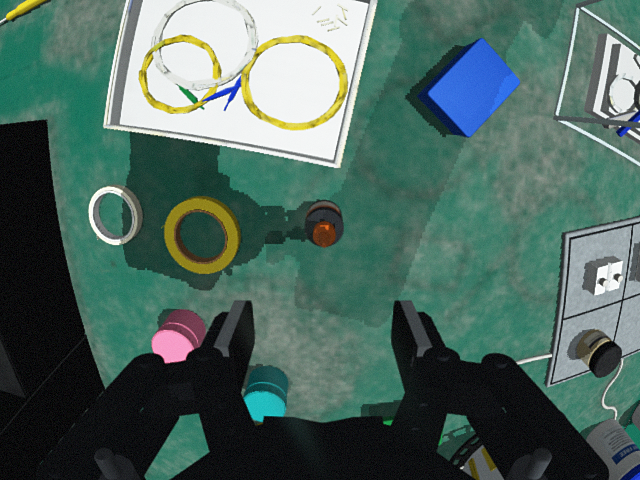

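The bottle (323,225) is centred between the fingers. Tray and tape (200,235) leave room with this orientation, and the jar stands in its square (600,355). Descending.

```bash
python3 -m jog '[{"fingers":0.06,"x":-0.0008,"y":-0.0004,"z":0.035,"rx":0,"ry":0,"rz":0},{"fingers":0.06,"x":0,"y":0,"z":0.035,"rx":0,"ry":0,"rz":0},{"fingers":0.06,"x":0,"y":0,"z":0.035,"rx":0,"ry":0,"rz":0},{"fingers":0.06,"x":0,"y":0,"z":0.025,"rx":0,"ry":0,"rz":0},{"fingers":0.06,"x":0,"y":0,"z":0.018,"rx":0,"ry":0,"rz":0},{"fingers":0.06,"x":0,"y":0,"z":0.01,"rx":0,"ry":0,"rz":0},{"fingers":0.045,"x":0,"y":0,"z":0,"rx":0,"ry":0,"rz":0},{"fingers":0.025,"x":0,"y":0,"z":0,"rx":0,"ry":0,"rz":0}]' 25
python3 -m jog '[{"fingers":0.025,"x":0,"y":0,"z":0,"rx":0,"ry":0,"rz":0},{"fingers":0.025,"x":0,"y":0,"z":0,"rx":0,"ry":0,"rz":0},{"fingers":0.025,"x":0,"y":0,"z":0,"rx":0,"ry":0,"rz":0}]' 25
python3 -m jog '[{"fingers":0.025,"x":0,"y":0,"z":-0.01,"rx":0,"ry":0,"rz":0},{"fingers":0.025,"x":0,"y":0,"z":-0.025,"rx":0,"ry":0,"rz":0},{"fingers":0.025,"x":0,"y":0,"z":-0.03,"rx":0,"ry":0,"rz":0},{"fingers":0.025,"x":0,"y":0,"z":-0.03,"rx":0,"ry":0,"rz":0},{"fingers":0.025,"x":0,"y":0,"z":-0.03,"rx":0,"ry":0,"rz":0},{"fingers":0.025,"x":0,"y":0,"z":-0.02,"rx":0,"ry":0,"rz":0},{"fingers":0.025,"x":0,"y":0,"z":0,"rx":0,"ry":0,"rz":0},{"fingers":0.025,"x":0,"y":0,"z":0,"rx":0,"ry":0,"rz":0}]' 25
python3 -c "from h import *;plan(.6055,.2793,.17,90.3)"
```

```text
clock: 25.8
tcp_pos: [0.4842, -0.2537, 0.0203]
orientation: [-0.008, 3.14, -0.001]
contact_force: [-0.7, 0.7, 1.1]
grip_width: 0.0295
gripper_force: 25.4
clock: 26.18
tcp_pos: [0.4842, -0.2538, 0.0203]
orientation: [-0.008, 3.14, -0.001]
contact_force: [-0.5, 0.7, 5.8]
grip_width: 0.0296
gripper_force: 25.5
clock: 27.18
tcp_pos: [0.483, -0.2533, 0.1638]
orientation: [0.008, -3.141, -0.001]
contact_force: [-0.2, -0.7, -0.1]
grip_width: 0.03
gripper_force: 25.0
clock 27.18 tcp [ 0.483  -0.2533  0.1638] tilt [-0.001  0.   ] yaw 90.3 shift [-0.1253  0.532  -0.0061] rz -0.0 j7 1.87 w 0.03
```

```bash
python3 -m jog '[{"fingers":0.025,"x":-0.0139,"y":0.0591,"z":0,"rx":0,"ry":0,"rz":0},{"fingers":0.025,"x":-0.0139,"y":0.0591,"z":0,"rx":0,"ry":0,"rz":0},{"fingers":0.025,"x":-0.0139,"y":0.0591,"z":0,"rx":0,"ry":0,"rz":0},{"fingers":0.025,"x":-0.0139,"y":0.0591,"z":0,"rx":0,"ry":0,"rz":0},{"fingers":0.025,"x":-0.0139,"y":0.0591,"z":0,"rx":0,"ry":0,"rz":0},{"fingers":0.025,"x":-0.0139,"y":0.0591,"z":0,"rx":0,"ry":0,"rz":0},{"fingers":0.025,"x":-0.0139,"y":0.0591,"z":0,"rx":0,"ry":0,"rz":0},{"fingers":0.025,"x":-0.0139,"y":0.0591,"z":0,"rx":0,"ry":0,"rz":0}]' 25
python3 -m jog '[{"fingers":0.025,"x":-0.007,"y":0.03,"z":0,"rx":0,"ry":0,"rz":0},{"fingers":0.025,"x":-0.007,"y":0.029,"z":0,"rx":0,"ry":0,"rz":0},{"fingers":0.025,"x":0,"y":0,"z":0,"rx":0,"ry":0,"rz":0},{"fingers":0.025,"x":0,"y":0,"z":0,"rx":0,"ry":0,"rz":0}]' 25
python3 -c "from h import *;plan(.6055,.2793,.0283,90.3)"
```

```text
clock: 28.18
tcp_pos: [0.5919, 0.2213, 0.1629]
orientation: [0.008, -3.139, 0.002]
contact_force: [1.5, -0.6, 0.2]
grip_width: 0.0298
gripper_force: 25.1
clock: 28.68
tcp_pos: [0.6055, 0.2777, 0.1631]
orientation: [0.008, -3.14, 0.003]
contact_force: [0.8, -0.4, -0.7]
grip_width: 0.0297
gripper_force: 25.1
clock 28.68 tcp [0.6055 0.2777 0.1631] tilt [-0.002 -0.002] yaw 90.3 shift [-0.0003  0.0019  0.1348] rz -0.0 j7 0.9 w 0.0297
```

```bash
python3 -m jog '[{"fingers":0.025,"x":0,"y":0.001,"z":0.035,"rx":0,"ry":0,"rz":0},{"fingers":0.025,"x":0,"y":0,"z":0.035,"rx":0,"ry":0,"rz":0},{"fingers":0.025,"x":0,"y":0,"z":0.03,"rx":0,"ry":0,"rz":0},{"fingers":0.025,"x":0,"y":0,"z":0.018,"rx":0,"ry":0,"rz":0},{"fingers":0.025,"x":0,"y":0,"z":0.01,"rx":0,"ry":0,"rz":0},{"fingers":0.025,"x":0,"y":0,"z":0,"rx":0,"ry":0,"rz":0},{"fingers":0.025,"x":0,"y":0,"z":0,"rx":0,"ry":0,"rz":0}]' 25
python3 -c "from h import *;plan(.6055,.2793,.0273,90.3)"
```

```text
clock: 29.55
tcp_pos: [0.6068, 0.2803, 0.0377]
orientation: [-0.008, 3.14, 0.001]
contact_force: [-0.2, 0.6, -0.3]
grip_width: 0.0299
gripper_force: 25.1
clock 29.55 tcp [0.6068 0.2803 0.0377] tilt [0.002 0.001] yaw 90.3 shift [ 0.0013 -0.001   0.0104] rz -0.0 j7 0.85 w 0.0299
```

```bash
python3 -m jog '[{"fingers":0.025,"x":0.001,"y":-0.001,"z":0.005,"rx":0,"ry":0,"rz":0},{"fingers":0.025,"x":0,"y":0,"z":0.003,"rx":0,"ry":0,"rz":0},{"fingers":0.025,"x":0,"y":0,"z":0.001,"rx":0,"ry":0,"rz":0},{"fingers":0.025,"x":0,"y":0,"z":0.001,"rx":0,"ry":0,"rz":0},{"fingers":0.025,"x":0,"y":0,"z":0,"rx":0,"ry":0,"rz":0},{"fingers":0.025,"x":0,"y":0,"z":0,"rx":0,"ry":0,"rz":0}]' 25
```

```text
clock: 30.3
tcp_pos: [0.6051, 0.2789, 0.0273]
orientation: [-0.008, 3.141, -0.0]
contact_force: [-2.0, -1.4, 6.0]
grip_width: 0.0299
gripper_force: 25.5
```

```bash
python3 -m jog '[{"fingers":0.032,"x":0,"y":0,"z":0,"rx":0,"ry":0,"rz":0},{"fingers":0.037,"x":0,"y":0,"z":0,"rx":0,"ry":0,"rz":0},{"fingers":0.045,"x":0,"y":0,"z":0,"rx":0,"ry":0,"rz":0},{"fingers":0.055,"x":0,"y":0,"z":0,"rx":0,"ry":0,"rz":0},{"fingers":0.06,"x":0,"y":0,"z":-0.02,"rx":0,"ry":0,"rz":0},{"fingers":0.06,"x":0,"y":0,"z":-0.04,"rx":0,"ry":0,"rz":0},{"fingers":0.06,"x":0,"y":0,"z":-0.05,"rx":0,"ry":0,"rz":0},{"fingers":0.06,"x":0,"y":0,"z":-0.05,"rx":0,"ry":0,"rz":0}]' 25
python3 -m jog '[{"fingers":0.06,"x":0,"y":0,"z":-0.05,"rx":0,"ry":0,"rz":0},{"fingers":0.06,"x":0,"y":0,"z":0,"rx":0,"ry":0,"rz":0},{"fingers":0.06,"x":0,"y":0,"z":0,"rx":0,"ry":0,"rz":0}]' 25
python3 - <<'E'
from h import *
import fit
fit.N.update(jar=(.6413,.0826,.035,.045,.062),bottle=(.6055,.2793,.03,.062,.095),loupe=(.525,.163,.05,.062,.09),box=(.525,.163,.06,.037,.06))
fit.run(["jar","bottle","loupe","box","green"])
im,_=r.grab_frame("side");cv2.imwrite("pics/s3.png",cv2.resize(im[130:290,190:430,::-1],None,fx=3.3,fy=3.3))
E
```

```text
clock: 31.3
tcp_pos: [0.605, 0.279, 0.1896]
orientation: [-0.008, 3.14, 0.001]
contact_force: [0.5, 0.4, -0.1]
grip_width: 0.0599
gripper_force: 0.0
clock: 31.68
tcp_pos: [0.6049, 0.2788, 0.2374]
orientation: [-0.008, 3.141, 0.0]
contact_force: [0.4, -0.5, 0.2]
grip_width: 0.0598
gripper_force: 0.0
side jar 227 rect [640.1  82.7] [46.3 41.6] 67.2 circ [637.9  83.1] 24.1 z95 0.0576
side bottle 45 rect [605.6 276.6] [12.8 15.7] 29.0 circ [603.6 276.2] 8.5 z95 0.0862
side loupe 169 rect [524.4 164.7] [41.8 35. ] 71.7 circ [524.7 164.3] 21.2 z95 0.0783
side box 369 rect [525.  163.5] [51.3 76.3] 10.2 circ [523.3 163.5] 41.6 z95 0.0579
side green 890 rect [ 732.5 -154. ] [62.9 87.4] 7.1 circ [ 732.5 -153.3] 51.1 z95 0.0357
scene jar 126 rect [637.6  79.8] [42.8 43.1] 16.4 circ [638.5  80. ] 22.8 z95 0.053
scene bottle 31 rect [606.5 275.8] [15.2 10.8] 51.5 circ [605.1 277.1] 8.3 z95 0.0836
scene loupe 87 rect [525.8 159.8] [39.8 29.9] 54.2 circ [523.6 161.5] 21.2 z95 0.0751
scene box 184 rect [527.3 146.1] [51.7 42.8] 2.7 circ [528.7 143.3] 29.1 z95 0.0572
scene green 466 rect [ 731.4 -155.5] [63.2 86.5] 5.5 circ [ 731.6 -155.3] 50.8 z95 0.0321
```

View pics/s3.png

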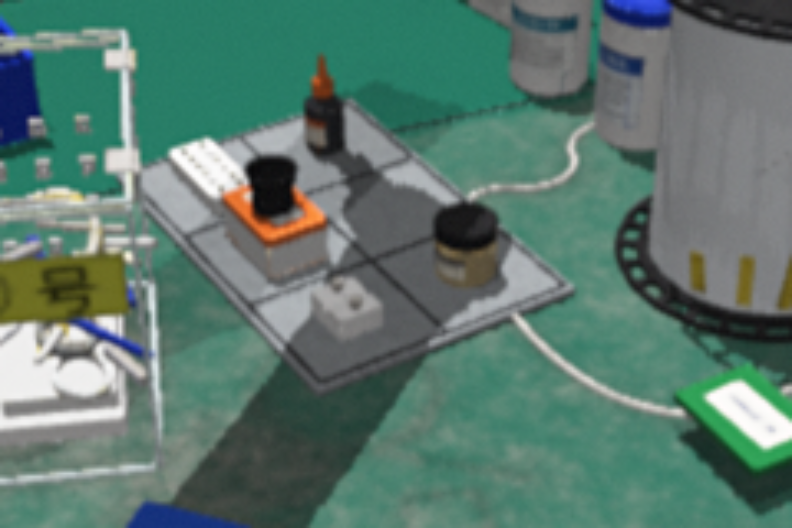

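The crop shows everything upright in its square: box (275,235) with the loupe (272,185) centred on its lid, jar (467,243) behind the holder block, and bottle (324,122) behind the ferrule rack. The gripper is clear, so I'm handing in.

```bash
python3 -c "from bench import r; print(r.hand_in())"
```

```text
the job is handed in; nothing more can be done
None
```

The bonding kit is laid out as asked and handed in at about 32 s: the box went down square before the loupe went on its lid, the jar and bottle stand upright about 2–4 mm from their square centres or better by the final camera check, the green box and tape were left alone, and the hand-in gave no verdict.

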